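# Set up the blow-down unit for a sample run

### The job

Get the gas blow-down unit ready for a run: turn the bezel of its dial gauge until the zero mark points at the needle, stand every tall narrow-necked bottle upright in the heater tray, and stand every squat jar upright in the plastic carry tray. Last of all, turn the numbered sleeve of the flow regulator so that the 7 clicks in at the index line. Put everything down gently, and leave the other things on the bench where they are.

Things in the scene. Friction and masses are not known exactly. Their poses are not given: they have to be found in the camera images.
- console: blue gas console fixed to the bench, 130 (x) x 300 (y) x 50 mm high, with an aluminium top. Origin: centre of its underside; its x points away from the robot. The flow regulator is on its top at y = -75 mm, the dial gauge at y = +75 mm (both at x = 0, axes vertical).
- sleeve (a joint): turn of the flow regulator's sleeve, rad, anticlockwise from above is positive. The numbers 0 to 9 are marked on the sleeve's white skirt, 24 degrees (0.4189 rad) apart, and each number clicks into a detent; number n stands at the index line when the joint reads n x 0.4189 (7: 2.932). Turning stops just beyond 0 and 9. It takes about 0.1 N m to turn out of a detent.
- sleeve_grip (a point): point on the axis of the sleeve at the height to grip, 90 mm above the bench: the sleeve's black ribbed grip is an upright cylinder 48 mm in diameter, from 59 to 105 mm above the bench, over a white skirt 98 mm in diameter whose top is 59 mm above the bench.
- index_mark (a point): black index line on the console's top beside the sleeve's skirt, on the side away from the robot, 57.5 mm from the sleeve's axis: the setting is the number next to it.
- bezel (a joint): turn of the dial gauge's bezel and scale, rad, anticlockwise from above is positive, range -3 to 3, turns freely with slight friction and stays where it is left. When joint bezel equals joint needle the zero mark points exactly at the needle's tip.
- bezel_grip (a point): point on the gauge's axis, 68 mm above the bench: the knurled steel bezel is a disc 60 mm in diameter from 52 to 74 mm above the bench, gripped by its rim.
- zero_mark (a point): the broad black zero mark on the white scale (there is a black notch on the rim above it too), 22 mm from the gauge's axis; it turns with the bezel.
- needle (a joint): angle of the gauge's red needle, rad, anticlockwise from above positive, same zero direction as joint bezel (the console's x axis). It stands still at a different angle in each run.
- needle_tip (a point): tip of the red needle, 22 mm from the gauge's axis, under the level of the rim.
- heater: cream-coloured heater with a square aluminium tray on top, 180 x 180 mm; tray floor 34 mm and rim 55 mm above the bench; walls 5 mm, inside 170 x 170 mm. Fixed. Origin: centre of its underside, x and y along its sides. For the tall bottles.
- carry_tray: grey plastic open tray, 180 x 180 mm, rim 30 mm above the bench, floor 5 mm, walls 5 mm, inside 170 x 170 mm, with a narrow lip on two sides. Fixed. Origin: centre of its underside, x and y along its sides. For the squat jars.
- bottle1: brown glass round bottle with a narrow neck and a black cap: body 52 mm diameter up to 68 mm, tapering to a cap 33 mm in diameter from 82 to 110 mm above its foot; 110 mm tall, about 0.2 kg. Origin: centre of its underside, z up along its axis. May be absent.
- bottle2: brown glass round bottle with a narrow neck and a black cap: body 52 mm diameter up to 68 mm, tapering to a cap 33 mm in diameter from 82 to 110 mm above its foot; 110 mm tall, about 0.2 kg. Origin: centre of its underside, z up along its axis. May be absent.
- bottle3: brown glass round bottle with a narrow neck and a black cap: body 52 mm diameter up to 68 mm, tapering to a cap 33 mm in diameter from 82 to 110 mm above its foot; 110 mm tall, about 0.2 kg. Origin: centre of its underside, z up along its axis. May be absent.
- jar1: squat brown glass jar with a lid as wide as itself: straight cylinder 54 mm in diameter and 58 mm tall, about 0.18 kg. Origin: centre of its underside, z up along its axis. May be absent.
- jar2: squat brown glass jar with a lid as wide as itself: straight cylinder 54 mm in diameter and 58 mm tall, about 0.18 kg. Origin: centre of its underside, z up along its axis. May be absent.
- beaker: empty glass beaker standing among the bottles and jars, 60 mm across its rim, 70 mm high. Origin: centre of its underside. Must be left where it stands.
Not all that is in view belongs to the job. What is shaped like the bottle1 but pink or red is not meant.

How it is judged:
On the way, in this order (a step that is already met when the one before it is completed fails the run):
1. the gauge reads zero, every tall bottle stands in the heater tray and every jar in the carry tray, with the regulator not yet at 7 (horizontal distance between zero_mark and needle_tip below 0.0028 m and x of bottle1 in the frame of heater between -0.08 and 0.08 m and y of bottle1 in the frame of heater between -0.08 and 0.08 m and z of bottle1 in the frame of heater between 0.028 and 0.04 m and angle between each of bottle1, bottle2, bottle3, jar1, jar2's own z axis and vertical below 0.12 rad and linear speed of each of bottle1, bottle2, bottle3, jar1, jar2 below 0.02 m/s and x of bottle2 in the frame of heater between -0.08 and 0.08 m and y of bottle2 in the frame of heater between -0.08 and 0.08 m and z of bottle2 in the frame of heater between 0.028 and 0.04 m and x of bottle3 in the frame of heater between -0.08 and 0.08 m and y of bottle3 in the frame of heater between -0.08 and 0.08 m and z of bottle3 in the frame of heater between 0.028 and 0.04 m and x of jar1 in the frame of carry_tray between -0.08 and 0.08 m and y of jar1 in the frame of carry_tray between -0.08 and 0.08 m and z of jar1 in the frame of carry_tray between -0.001 and 0.011 m and x of jar2 in the frame of carry_tray between -0.08 and 0.08 m and y of jar2 in the frame of carry_tray between -0.08 and 0.08 m and z of jar2 in the frame of carry_tray between -0.001 and 0.011 m and value of joint sleeve below 2.72271 rad), for 0.2 s.
2. then the regulator's sleeve is clicked in at 7 (value of joint sleeve between 2.81215 and 3.05215 rad), for 0.2 s.
At the end, for the whole second after the job is handed in: Zero mark within 2.8 mm of the needle tip; every tall bottle present upright (within 7 degrees) and at rest on the heater tray's floor, every jar present likewise in the carry tray; sleeve at 7 within 7 degrees, set only after all the rest (all of step 2 and horizontal distance between zero_mark and needle_tip below 0.0028 m and x of bottle1 in the frame of heater between -0.08 and 0.08 m and y of bottle1 in the frame of heater between -0.08 and 0.08 m and z of bottle1 in the frame of heater between 0.028 and 0.04 m and angle between each of bottle1, bottle2, bottle3, jar1, jar2's own z axis and vertical below 0.12 rad and linear speed of each of bottle1, bottle2, bottle3, jar1, jar2 below 0.02 m/s and x of bottle2 in the frame of heater between -0.08 and 0.08 m and y of bottle2 in the frame of heater between -0.08 and 0.08 m and z of bottle2 in the frame of heater between 0.028 and 0.04 m and x of bottle3 in the frame of heater between -0.08 and 0.08 m and y of bottle3 in the frame of heater between -0.08 and 0.08 m and z of bottle3 in the frame of heater between 0.028 and 0.04 m and x of jar1 in the frame of carry_tray between -0.08 and 0.08 m and y of jar1 in the frame of carry_tray between -0.08 and 0.08 m and z of jar1 in the frame of carry_tray between -0.001 and 0.011 m and x of jar2 in the frame of carry_tray between -0.08 and 0.08 m and y of jar2 in the frame of carry_tray between -0.08 and 0.08 m and z of jar2 in the frame of carry_tray between -0.001 and 0.011 m); the robot touches nothing.
It fails at once if the beaker is moved by more than 50 mm (distance of beaker from where it was at the start of the episode above 0.05 m).
It fails at once if the beaker is knocked over (angle between beaker's own z axis and vertical above 0.6 rad).
It fails at once if a bottle or jar is slammed down or knocked with more than 150 N (contact force between any of bottle1, bottle2, bottle3 and heater above 150 N or contact force between any of jar1, jar2 and carry_tray above 150 N).
Of bottle1, bottle2, bottle3, jar1, jar2 only 4 to 5 are there at a start; the rules pass over those that are not, and their reading is None.
At some moment in a run one of jar1, jar2 may be knocked a few centimetres aside while the robot is not near it.
It also fails if it takes over 210 s, if anything falls off the work surface, if the arm or the gripper's body presses on something with over 40 N, if the wrist force passes 120 N, or if a joint passes its speed limit or range.

### The arm

A 7-joint arm with a two-finger parallel gripper is mounted at the origin on the work surface. World frame = base frame: x ahead of the robot, y to its left, z up, the work surface at z = 0. Lengths are in m, angles in rad, forces in N, time in s.
With the tool pointing down it reaches from about 0.4 to 0.85 m from the base axis. Payload 10.4 kg.
Tool frame: the origin (TCP) lies at the very end of the fingers, on their centre line; the grasp point (between the pads) lies 19 mm behind it; z points along the fingers, y is the line along which they close (so a half turn about z gives the same grasp; the last joint's range is limited). The gripper opens to 87 mm and grips with 3 to 60 N. Pads are 19 mm wide; open, the fingers measure 117 mm over their backs; the gripper's body (75 mm by 190 mm) begins 51 mm behind the grasp point.
Start: joints at [1.312, 0.332, -0.065, 1.46, 0.022, 1.35, -0.088], TCP at [0.146, -0.608, 0.223] pointing down, gripper open.
Joint ranges: [-2.6, 2.6], [-0.5, 2.12], [-1.47, 1.34], [0.16, 2.42], [-1.27, 4.41], [0.06, 2.06], [-2.6, 2.6]. Speed limits (rad/s): [2.22, 2.22, 2.79, 2.79, 3.14, 3.14, 3.14].

### API

Orientations are given as a unit quaternion [x, y, z, w].
In Python, from bench import read_state, cams, workorder gives the robot as it stands.
- The arm moves only by the shell command python3 -m crank 'ROWS' [FORCE]. ROWS is text: rows parted by semicolons, each of 5 numbers parted by spaces: the shift along the tool's x, y, z scaled (see below), then the turn about the tool's z scaled (see below), then the opening, from -1 (shut) to 1 (fully open). In form: dx dy dz yaw jaw; .... A call has 1 to 10 rows; each row shifts and turns the commanded pose from where the row before left it, along the tool's axes as they then stand; what a row does not reach is not made up. The controller multiplies each number of a shift by 200 mm and each number of a turn by 90 degrees. A row lasts 1/10 s, in which the tool goes at most 50 mm and 8.59 degrees, less where a joint would pass 70% of its speed; a pose out of reach is approached as far as the arm can. A call with a number of a shift or a turn outside -1 to 1 is refused whole. A call with a gripper value outside its range is refused whole. The fingers move at their own pace and stop on an object; FORCE is the grip in N (left out, the last holds). Time passes only in rows, so rows that do not move let the fingers close. It gives the time, the measured TCP pose, the force, the opening and the grip force at its end, in the units of the state.
- read_state(): the state, without advancing time (a new reading comes with each control period).
- cams.camera(name): name is "side" or "top"; returns a dict with "img" (400x640x3 uint8, blue, green, red), "K" (3x3 intrinsics, pixels), "dist" ([k1, k2, p1, p2, k3] as OpenCV has them; the pictures are not rectified), "xyz" and "attitude" of the camera in the world. Camera axes: x right, y down, z forward; pixel columns grow to the right and rows downward; lengths in m; the calibration is good to about 2 mm. A picture is of the moment at which its call begins. There is no depth.
- workorder.close_job(): hands the job in; it is judged then, once.
The state is a dict: "time": time; "joint_positions": joint angles; "joint_vel": joint speeds; "joint_torque": joint torques, N m; "ee_pos": TCP position; "eef_rot": TCP orientation; "ft_force": force on the tool from outside, world axes, zero at the start; "torque": the same for the moment, N m; "width": finger opening in m; "grip_force": force on a finger pad.
Only numpy, scipy, OpenCV 4.12 (cv2) and the standard library are available. Lean on these libraries where they do the work, as an engineer would, in place of code of your own. Each camera call takes 0.05 s, during which the arm holds its last target. There are 200 camera calls.

## Working session

There is one attempt and no reset: what is moved stays moved. The work goes in short steps, Python scripts to look and compute and a shell command to move; the robot and the scene stay as the last step left them, time stands still between calls to the robot, and variables do not carry over. Pictures are saved under pics/ and viewed, at most 14 in all, crops included, and the job is handed in when it is done.

```bash
mkdir -p pics
python3 - <<'E'
from bench import read_state, cams
import cv2
s=read_state(); print(s)
for n in("top","side"):
    c=cams.camera(n); cv2.imwrite(f"pics/{n}0.png",c["img"]); print(n,c["K"],c["dist"],c["xyz"],c["attitude"])
E
ls
```

```text
{'time': 0.0, 'joint_positions': array([ 1.31244058,  0.33292352, -0.06469408,  1.46095901,  0.02160006,
        1.34987098, -0.08853188]), 'joint_vel': array([ 0.00327669,  0.00026179, -0.000833  ,  0.00047173,  0.0003979 ,
       -0.00156517,  0.00054463]), 'joint_torque': array([-4.06563968e-04, -6.23252392e+01,  2.43330665e-02, -3.89896524e+01,
       -6.13441039e-02,  3.98346945e-02,  1.37747220e-04]), 'ee_pos': array([ 0.14588647, -0.60733605,  0.22171321]), 'eef_rot': array([ 9.93061125e-01,  1.17597047e-01, -1.20029665e-04, -7.22798962e-04]), 'ft_force': array([ 0.42250953,  0.45623614, -0.32562549]), 'torque': array([-0.00563919, -0.0318306 ,  0.00173086]), 'grip_force': 0.0, 'width': 0.08687233357414416}
top [[485.24972792   0.         316.92892744]
 [  0.         485.24972792 193.91105685]
 [  0.           0.           1.        ]] [-0.12598269  0.          0.          0.          0.        ] [0.35831376 0.01249442 1.38073625] [-0.70173923  0.70985604 -0.04934177  0.03509763]
side [[500.37186796   0.         306.59990414]
 [  0.         500.37186796 206.40716634]
 [  0.           0.           1.        ]] [-0.02379146  0.          0.          0.          0.        ] [ 0.41020813 -0.73616876  0.94845435] [ 0.93464523 -0.06294305  0.02849481 -0.34880441]
pics
```

View pics/top0.png

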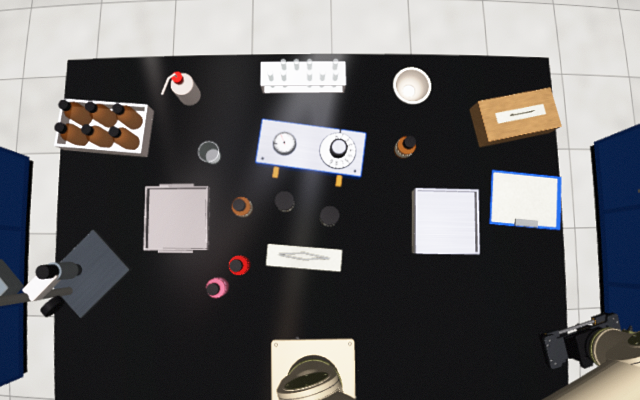

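View pics/side0.png

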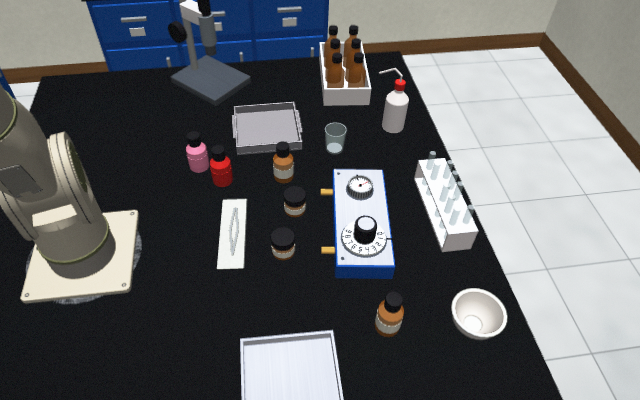

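Top view: tall bottles at about (241,207) and (405,147), and jars at (285,201) and (330,216). Beaker (208,152), carry tray (177,218), heater (446,221), gauge (284,143), sleeve (338,150). The pink and red bottles and the six in the box are not part of the job.

```bash
cat > h.py <<'E'
import numpy as np, cv2
from scipy.spatial.transform import Rotation as R
from bench import read_state, cams
def ray(c,uv):
    p=cv2.undistortPoints(np.array(uv,float).reshape(-1,1,2),c["K"],np.array(c["dist"])).reshape(-1,2)
    return np.c_[p,np.ones(len(p))]@R.from_quat(c["attitude"]).as_matrix().T
def world(c,uv,z):
    d=ray(c,uv); o=np.array(c["xyz"]); return o+d*((z-o[2])/d[:,2])[:,None]
def proj(c,P):
    M=R.from_quat(c["attitude"]).as_matrix().T; P=np.array(P,float).reshape(-1,3)
    return cv2.projectPoints(P,cv2.Rodrigues(M)[0],-M@np.array(c["xyz"]),c["K"],np.array(c["dist"]))[0].reshape(-1,2)
def patch(c,cx,cy,z,half,n,img=None):
    "top view patch at height z: image up = world +x, left = world +y"
    g=np.linspace(half,-half,n); X,Y=np.meshgrid(cx+g,cy+g,indexing='ij')
    uv=proj(c,np.c_[X.ravel(),Y.ravel(),np.full(X.size,z)]).reshape(n,n,2).astype(np.float32)
    return cv2.remap(c["img"] if img is None else img,uv[...,0],uv[...,1],cv2.INTER_CUBIC)
def avg(name,k):
    cs=[cams.camera(name) for _ in range(k)]; c=cs[0]; c["img"]=np.mean([x["img"] for x in cs],0).astype(np.uint8); return c
E
python3 - <<'E'
from h import *
import pickle
t=avg("top",6); s=avg("side",6); pickle.dump((t,s),open("c0.pkl","wb"))
w=lambda n,c,uv,z: print(n,world(c,uv,z).round(4).tolist())
w("bottles caps top",t,[(238,205),(405,142)],.11); w("bottle caps side",s,[(284,150),(394,300)],.11)
w("jars top",t,[(285,201),(330,216)],.058); w("jars side",s,[(294,195),(283,237)],.058)
w("beaker",t,[(208,151)],.07)
w("heater cnr",t,[(413,188),(479,188),(480,254),(413,254)],.055)
w("tray cnr",t,[(145,186),(209,186),(208,250),(144,250)],.03)
w("console cnr",t,[(262,120),(366,132),(360,178),(256,165)],.05)
w("gauge",t,[(284,143)],.07); w("sleeve",t,[(338.5,148)],.105)
gg=world(t,[(284,143)],.07)[0]; ss=world(t,[(338.5,148)],.105)[0]
row=[]
for c in(t,s):
    row.append(np.hstack([patch(c,gg[0],gg[1],.07,.045,380),patch(c,ss[0],ss[1],.059,.07,380)]))
cv2.imwrite("pics/dials.png",cv2.resize(np.vstack(row),(600,600)))
E
```

```text
bottles caps top [[0.4835, 0.194, 0.11], [0.6493, -0.2535, 0.11]]
bottle caps side [[0.4883, 0.1731, 0.11], [0.6515, -0.2729, 0.11]]
jars top [[0.4983, 0.0725, 0.058], [0.4558, -0.0502, 0.058]]
jars side [[0.4998, 0.0684, 0.058], [0.46, -0.0544, 0.058]]
beaker [[0.6379, 0.2841, 0.07]]
heater cnr [[0.5311, -0.2827, 0.055], [0.5294, -0.4719, 0.055], [0.3447, -0.4658, 0.055], [0.3487, -0.2766, 0.055]]
tray cnr [[0.548, 0.4717, 0.03], [0.5459, 0.2878, 0.03], [0.3667, 0.2886, 0.03], [0.3673, 0.47, 0.03]]
console cnr [[0.7295, 0.1369, 0.05], [0.6924, -0.1561, 0.05], [0.5613, -0.1358, 0.05], [0.6007, 0.1532, 0.05]]
gauge [[0.6579, 0.0741, 0.07]]
sleeve [[0.6349, -0.0737, 0.105]]
```

View pics/dials.png

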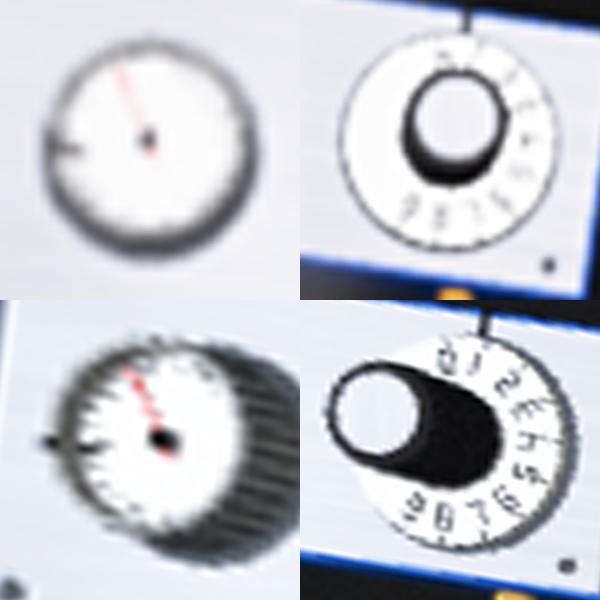

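The patches show the zero mark about 97° anticlockwise of world +x and the needle about 25°, so the bezel needs roughly 72° clockwise. The sleeve is near 0–1. The console yaw is about -7.7°. I'll square the tool first, then refine the positions.

```bash
python3 -m crank '0 0 -0.05 0.075 1; 0 0 -0.05 0.075 1; 0.15 0 0 0 1; 0.15 0 0 0 1; 0 0 0 0 1'
python3 - <<'E'
from h import *
import pickle
print(read_state()["joint_positions"].round(3).tolist(), R.from_quat(read_state()["eef_rot"]).as_euler("xyz",degrees=True).round(2))
t,s=pickle.load(open("c0.pkl","rb"))
rows=[]
for c in(t,s):
    r=[]
    for x,y,z in[(.485,.185,.11),(.651,-.262,.11),(.499,.0705,.058),(.458,-.052,.058)]:
        p=patch(c,x,y,z,.05,200); cv2.drawMarker(p,(100,100),(0,255,0),0,14); r.append(p)
    rows.append(np.hstack(r))
# polar unwraps about +x, ccw positive to the right; -180..180 => 800 px
a=np.radians(np.linspace(-180,180,800))
for c,(x,y),z,r0,r1 in[(t,(.658,.0745),.07,.005,.034),(s,(.658,.0745),.07,.005,.034)]:
    rr=np.linspace(r1,r0,90)[:,None]
    P=np.stack([x+rr*np.cos(a),y+rr*np.sin(a),np.full((90,800),z)],-1)
    uv=proj(c,P).reshape(90,800,2).astype(np.float32); rows.append(cv2.remap(c["img"],uv[...,0],uv[...,1],cv2.INTER_CUBIC))
cv2.imwrite("pics/obj.png",np.vstack(rows))
E
```

```text
time: 1.2
ee_pos: [0.2115, -0.6064, 0.2423]
eef_rot: [1.0, 0.003, 0.001, -0.0]
ft_force: [-0.4, 0.2, 0.1]
width: 0.087
grip_force: 0.0
[1.212, 0.361, -0.062, 1.38, 0.019, 1.4, -0.413] [-1.7995e+02 -1.5000e-01  3.7000e-01]
```

View pics/obj.png

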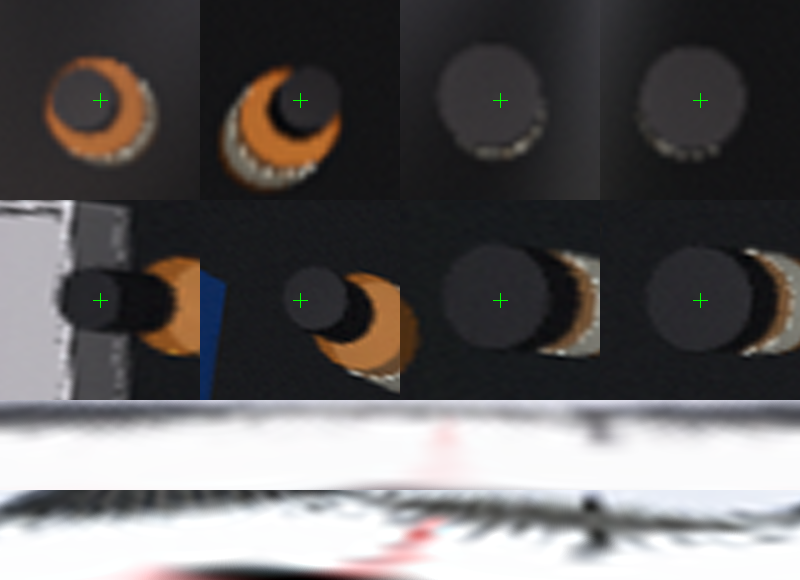

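Refined positions: bottles at (.485,.191) and (.652,-.267), jars at (.5015,.074) and (.459,-.050).

```bash
python3 -m crank '.16 -.12 0 0 1; .16 -.12 0 0 1; .16 -.12 0 0 1; .16 -.12 0 0 1; .16 -.12 0 0 1; .16 -.12 0 0 1; .16 -.12 0 0 1; .16 -.12 0 0 1;.16 -.12 0 0 1;.16 -.12 0 0 1' 20 >/dev/null; python3 -m crank '.16 -.12 0 0 1;.16 -.12 0 0 1;.16 -.12 0 0 1;.12 -.12 0 0 1; 0 0 0 0 1; 0 0 0 0 1'; python3 -c "
from h import *
print(read_state()['joint_positions'].round(3).tolist())"
```

```text
time: 2.8
ee_pos: [0.6461, -0.2712, 0.2421]
eef_rot: [1.0, 0.001, -0.0, 0.0]
ft_force: [-0.6, -1.7, 0.4]
width: 0.0875
grip_force: 0.0
[0.52, 0.513, -0.292, 1.183, 0.143, 1.466, -1.32]
```

```bash
python3 -m crank '.03 -.02 .15 0 1; 0 0 .15 0 1; 0 0 .15 0 1; 0 0 .15 0 1;0 0 .12 0 1; 0 0 .1 0 1; 0 0 0 0 1' 20; python3 -m crank '0 0 0 0 -1;0 0 0 0 -1;0 0 0 0 -1;0 0 0 0 -1;0 0 0 0 -1;0 0 0 0 -1;0 0 0 0 -1;0 0 0 0 -1'
```

```text
time: 3.5
ee_pos: [0.649, -0.2692, 0.0754]
eef_rot: [1.0, -0.001, -0.003, -0.0]
ft_force: [-0.1, 0.1, 0.1]
width: 0.0873
grip_force: 0.0
time: 4.3
ee_pos: [0.652, -0.2677, 0.0785]
eef_rot: [1.0, 0.0, -0.0, 0.0]
ft_force: [0.8, -0.5, -0.4]
width: 0.0326
grip_force: 20.0
```

```bash
python3 -m crank '0 0 -.08 0 -1;0 0 -.15 0 -1;0 0 -.2 0 -1;0 0 -.2 0 -1;0 0 -.2 0 -1;-.17 .1 0 0 -1;-.17 .1 0 0 -1;-.17 .1 0 0 -1;-.17 .1 0 0 -1;-.12 .08 0 0 -1'; python3 -m crank '-.07 .05 0 0 -1;0 0 0 0 -1;0 0 0 0 -1;0 0 0 0 -1'
```

```text
time: 5.3
ee_pos: [0.4895, -0.3652, 0.2459]
eef_rot: [1.0, -0.001, 0.0, 0.001]
ft_force: [0.4, -0.4, -1.7]
width: 0.0326
grip_force: 20.0
time: 5.7
ee_pos: [0.4795, -0.3722, 0.2447]
eef_rot: [1.0, 0.001, 0.0, -0.0]
ft_force: [0.9, 0.8, -1.8]
width: 0.0324
grip_force: 20.0
```

Run:
```python
from h import *
t=cams.camera("top"); s=cams.camera("side")
for c,n in((t,"t"),(s,"s")): pass
a=patch(t,.4385,-.374,.055,.12,400); b=patch(t,.457,.3795,.03,.12,400)
for p in(a,b): cv2.drawMarker(p,(200,200),(0,0,255),0,10)
d=np.hstack([a,b]); cv2.imwrite("pics/trays.png",d)
```

```text
(no output)
```

View pics/trays.png

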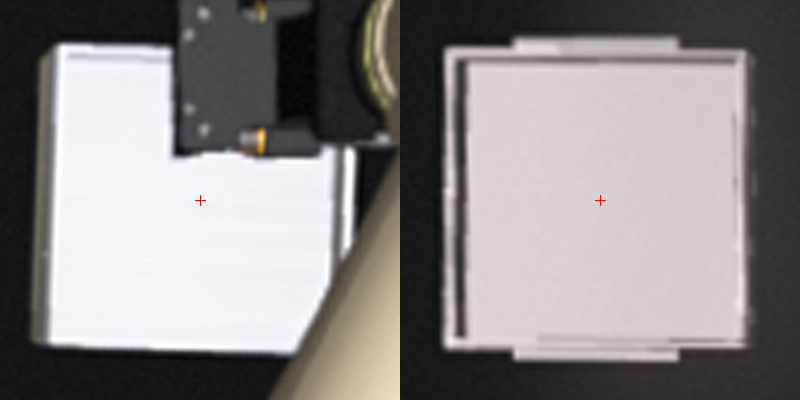

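The heater (centre about (.439,-.376)) and the carry tray (centre about (.457,.382)) are confirmed. The bottle is over the heater's far half.

```bash
python3 -m crank '0 0 .1 0 -1;0 0 .12 0 -1;0 0 .12 0 -1;0 0 .12 0 -1;0 0 .1 0 -1;0 0 .04 0 -1;0 0 .02 0 -1;0 0 .02 0 -1;0 0 .01 0 -1;0 0 0 0 -1'; python3 -m crank '0 0 .01 0 -1;0 0 0 0 -1'
```

```text
time: 6.8
ee_pos: [0.4783, -0.3738, 0.115]
eef_rot: [1.0, 0.0, 0.0, 0.0]
ft_force: [0.4, 0.7, -1.9]
width: 0.0324
grip_force: 20.0
time: 7.0
ee_pos: [0.4781, -0.3738, 0.1128]
eef_rot: [1.0, 0.0, 0.0, 0.0]
ft_force: [1.3, 0.4, -1.6]
width: 0.0324
grip_force: 20.0
```

```bash
python3 -m crank '0 0 .005 0 -1;0 0 .005 0 -1;0 0 0 0 -1'; python3 -m crank '0 0 0 0 .4;0 0 0 0 .4;0 0 0 0 .4;0 0 0 0 .4;0 0 -.05 0 .4;0 0 -.1 0 .4;0 0 -.2 0 .4;0 0 -.2 0 .4;0 0 -.15 0 1;0 0 0 0 1'
```

```text
time: 7.3
ee_pos: [0.4792, -0.374, 0.1123]
eef_rot: [1.0, 0.0, 0.001, 0.001]
ft_force: [-0.3, 1.4, 7.8]
width: 0.0323
grip_force: 20.0
time: 8.3
ee_pos: [0.4797, -0.3747, 0.2565]
eef_rot: [1.0, 0.0, 0.003, 0.002]
ft_force: [0.7, 0.2, 0.8]
width: 0.0699
grip_force: 0.0
```

```bash
python3 -m crank '0 -.15 0 0 1;0 -.2 0 0 1;0 -.2 0 0 1;0 -.2 0 0 1;0 -.2 0 0 1;0 -.2 0 0 1;0 -.2 0 0 1;0 -.2 0 0 1;0 -.2 0 0 1;0 -.2 0 0 1' >/dev/null; python3 -m crank '0 -.2 0 0 1;0 -.2 0 0 1;0 -.2 0 0 1;0 -.2 0 0 1;.025 -.1 0 0 1;0 0 0 0 1;0 0 0 0 1'; python3 -c "
from h import *
print(read_state()['joint_positions'].round(3).tolist())"
```

```text
time: 10.0
ee_pos: [0.4827, 0.196, 0.2502]
eef_rot: [1.0, 0.0, -0.0, 0.0]
ft_force: [0.6, -0.4, 0.4]
width: 0.0868
grip_force: 0.0
[0.196, 0.15, -0.732, 1.66, 0.102, 1.372, -2.12]
```

```bash
python3 -m crank '.01 .025 .15 0 1; 0 0 .15 0 1; 0 0 .15 0 1; 0 0 .15 0 1;0 0 .15 0 1; 0 0 .1 0 1; 0 0 0 0 1;0 0 0 0 1' 20; python3 -m crank '0 0 0 0 -1;0 0 0 0 -1;0 0 0 0 -1;0 0 0 0 -1;0 0 0 0 -1;0 0 0 0 -1;0 0 0 0 -1;0 0 0 0 -1'
```

```text
time: 10.8
ee_pos: [0.4852, 0.1903, 0.0811]
eef_rot: [1.0, -0.001, 0.0, 0.0]
ft_force: [1.3, 0.4, 1.0]
width: 0.0871
grip_force: 0.0
time: 11.6
ee_pos: [0.4849, 0.1914, 0.0805]
eef_rot: [1.0, 0.0, 0.0, -0.0]
ft_force: [-0.2, 0.2, -1.2]
width: 0.0326
grip_force: 20.0
```

```bash
python3 -m crank '0 0 -.08 0 -1;0 0 -.15 0 -1;0 0 -.2 0 -1;0 0 -.2 0 -1;0 0 -.2 0 -1;0 .15 0 0 -1;0 .2 0 0 -1;0 .2 0 0 -1;0 .2 0 0 -1;0 .2 0 0 -1' >/dev/null;  python3 -m crank '0 .2 0 0 -1;0 .2 0 0 -1;0 .2 0 0 -1;-.04 .2 0 0 -1;-.05 .2 0 0 -1;-.05 .2 0 0 -1;-.05 .2 0 0 -1;-.05 .2 0 0 -1;-.05 .2 0 0 -1;-.05 .14 0 0 -1'; python3 -m crank '-.05 .095 0 0 -1;-.03 0 0 0 -1;0 0 0 0 -1;0 0 0 0 -1'
```

```text
time: 13.6
ee_pos: [0.4154, -0.3892, 0.2458]
eef_rot: [1.0, -0.001, -0.001, -0.0]
ft_force: [-0.1, 0.5, -2.1]
width: 0.0328
grip_force: 20.0
time: 14.0
ee_pos: [0.4016, -0.4045, 0.2465]
eef_rot: [1.0, 0.001, 0.0, -0.0]
ft_force: [0.1, -0.0, -2.7]
width: 0.0325
grip_force: 20.0
```

```bash
python3 -m crank '0 -.14 0 0 -1;0 0 0 0 -1;0 0 .1 0 -1;0 0 .12 0 -1;0 0 .12 0 -1;0 0 .12 0 -1;0 0 .1 0 -1;0 0 .04 0 -1;0 0 .02 0 -1;0 0 0 0 -1'; python3 -m crank '0 0 .01 0 -1;0 0 .01 0 -1;0 0 .005 0 -1;0 0 0 0 -1'
```

```text
time: 15.0
ee_pos: [0.4015, -0.3775, 0.1229]
eef_rot: [1.0, 0.0, 0.0, 0.0]
ft_force: [-0.2, -0.2, -1.8]
width: 0.0329
grip_force: 20.0
time: 15.4
ee_pos: [0.401, -0.3777, 0.1176]
eef_rot: [1.0, 0.0, 0.0, 0.0]
ft_force: [-0.7, 0.2, -2.3]
width: 0.0323
grip_force: 20.0
```

```bash
python3 -m crank '0 0 .01 0 -1;0 0 .005 0 -1;0 0 .005 0 -1;0 0 0 0 -1'
```

```text
time: 15.8
ee_pos: [0.4014, -0.3777, 0.1145]
eef_rot: [1.0, 0.0, 0.0, 0.0]
ft_force: [-1.6, 1.8, 5.4]
width: 0.0323
grip_force: 20.0
```

```bash
python3 -m crank '0 0 0 0 .4;0 0 0 0 .4;0 0 0 0 .4;0 0 0 0 .4;0 0 -.05 0 .4;0 0 -.1 0 .4;0 0 -.2 0 .4;0 0 -.2 0 .4;0 0 -.15 0 1;0 .1 0 0 1'
python3 - <<'E'
from h import *
t=cams.camera("top");cv2.imwrite("pics/top1.png",t["img"])
s=cams.camera("side")
r=[]
for c in(t,s):
    q=[]
    for x,y,z in[(.5015,.074,.058),(.459,-.050,.058)]:
        p=patch(c,x,y,z,.05,200); cv2.drawMarker(p,(100,100),(0,255,0),0,14); q.append(p)
    r.append(np.vstack(q))
cv2.imwrite("pics/v1.png",np.hstack([t["img"],np.zeros((400,0,3),np.uint8)]+r)[:, 240:])
E
```

```text
time: 16.8
ee_pos: [0.4036, -0.3971, 0.2599]
eef_rot: [1.0, 0.002, 0.003, 0.003]
ft_force: [0.7, -0.9, -0.2]
width: 0.0699
grip_force: 0.0
```

View pics/v1.png

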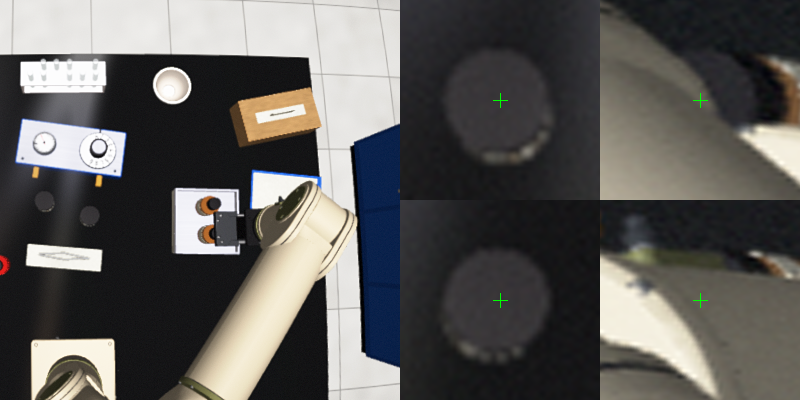

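Both bottles stand upright in the heater at picture positions (209,204) and (207,234). The jars have not moved.

```bash
python3 -m crank '.03 -.15 0 0 1;.03 -.2 0 0 1;.03 -.2 0 0 1;.03 -.2 0 0 1;.03 -.2 0 0 1;.03 -.2 0 0 1;.03 -.2 0 0 1;.03 -.2 0 0 1;.035 -.185 0 0 1;0 0 0 0 1'; python3 -m crank '0 0 .1 0 1; 0 0 .2 0 1; 0 0 .2 0 1;0 0 .2 0 1;0 0 0 0 1'
```

```text
time: 17.9
ee_pos: [0.4561, -0.045, 0.2539]
eef_rot: [1.0, 0.004, 0.0, -0.0]
ft_force: [0.1, -0.3, 0.4]
width: 0.0869
grip_force: 0.0
time: 18.4
ee_pos: [0.4522, -0.0507, 0.1093]
eef_rot: [1.0, -0.0, -0.004, -0.001]
ft_force: [-0.3, -0.7, 0.2]
width: 0.0867
grip_force: 0.0
```

```bash
python3 -m crank '.02 0 .1 0 1; 0 0 .1 0 1;0 0 .1 0 1;0 0 .1 0 1;0 0 0 0 1'; python3 -m crank '0 0 0 0 -1;0 0 0 0 -1;0 0 0 0 -1;0 0 0 0 -1;0 0 0 0 -1;0 0 0 0 -1;0 0 0 0 -1;0 0 0 0 -1'
```

```text
time: 18.9
ee_pos: [0.4592, -0.051, 0.0334]
eef_rot: [1.0, -0.0, -0.001, -0.0]
ft_force: [0.1, 1.0, 0.3]
width: 0.0865
grip_force: 0.0
time: 19.7
ee_pos: [0.4602, -0.0507, 0.0339]
eef_rot: [1.0, 0.0, 0.0, 0.0]
ft_force: [-2.6, -0.1, 5.2]
width: 0.0538
grip_force: 20.0
```

```bash
python3 -m crank '0 0 -.08 0 -1;0 0 -.1 -.09 -1;0 0 -.15 -.09 -1;0 0 -.15 -.09 -1;0 0 -.15 -.09 -1;0 0 -.1 -.09 -1;0 0 -.1 -.09 -1;0 0 0 -.09 -1;0 0 0 -.09 -1;0 0 0 -.09 -1'; python3 -m crank '0 0 0 -.09 -1;0 0 0 -.09 -1;0 0 0 -.01 -1;0 0 0 0 -1;0 0 0 0 -1';  python3 -c "
from h import *
print(read_state()['joint_positions'].round(3).tolist(),R.from_quat(read_state()['eef_rot']).as_matrix().round(3))"
```

```text
time: 20.7
ee_pos: [0.4596, -0.0507, 0.1993]
eef_rot: [0.803, 0.597, -0.0, -0.0]
ft_force: [-0.4, 0.5, -1.5]
width: 0.0535
grip_force: 20.0
time: 21.2
ee_pos: [0.4598, -0.0506, 0.1994]
eef_rot: [0.708, 0.706, -0.0, -0.0]
ft_force: [0.5, -0.0, -1.4]
width: 0.0536
grip_force: 20.0
[0.63, 0.023, -0.619, 1.874, 0.014, 1.249, 0.004] [[ 0.003  1.    -0.   ]
 [ 1.    -0.003  0.   ]
 [ 0.    -0.    -1.   ]]
```

```bash
python3 -m crank '.15 0 0 0 -1;.2 0 0 0 -1;.2 0 0 0 -1;.2 0 0 0 -1;.2 0 0 0 -1;.2 0 0 0 -1;.2 0 0 0 -1;.2 0 0 0 -1;.2 0 0 0 -1;.2 0 0 0 -1'; python3 -m crank '.2 0 0 0 -1;.15 -.015 0 0 -1;.05 0 0 0 -1;0 0 0 0 -1;0 0 0 0 -1'
```

```text
time: 22.2
ee_pos: [0.4599, 0.3407, 0.1993]
eef_rot: [0.708, 0.706, -0.0, 0.0]
ft_force: [1.7, -0.3, -0.1]
width: 0.0538
grip_force: 20.0
time: 22.7
ee_pos: [0.4575, 0.4181, 0.1993]
eef_rot: [0.708, 0.706, -0.0, 0.0]
ft_force: [-0.6, -1.0, -3.0]
width: 0.0538
grip_force: 20.0
```

Release height is .0339+.005 = .039, so I go down .160.

```bash
python3 -m crank '0 0 .1 0 -1;0 0 .2 0 -1;0 0 .2 0 -1;0 0 .15 0 -1;0 0 .08 0 -1;0 0 .03 0 -1;0 0 .01 0 -1;0 0 0 0 -1'; python3 -m crank '0 0 .01 0 -1;0 0 .01 0 -1;0 0 .005 0 -1;0 0 0 0 -1'
```

```text
time: 23.5
ee_pos: [0.4576, 0.4197, 0.0469]
eef_rot: [0.707, 0.707, 0.001, 0.0]
ft_force: [0.3, 0.3, -2.3]
width: 0.0538
grip_force: 20.0
time: 23.9
ee_pos: [0.4568, 0.4193, 0.0405]
eef_rot: [0.707, 0.707, -0.0, 0.0]
ft_force: [1.1, 0.0, -2.5]
width: 0.0535
grip_force: 20.0
```

```bash
python3 -m crank '0 0 .005 0 -1;0 0 .005 0 -1;0 0 0 0 -1'; python3 -m crank '0 0 0 0 .8;0 0 0 0 .8;0 0 0 0 .8;0 0 0 0 .8;0 0 -.08 0 .8;0 0 -.15 0 .8;0 0 -.2 0 .8;0 0 -.2 0 1;0 0 -.15 0 1;-.1 0 0 0 1'
```

```text
time: 24.2
ee_pos: [0.4569, 0.4194, 0.039]
eef_rot: [0.707, 0.707, 0.0, 0.0]
ft_force: [-1.6, -2.3, 4.0]
width: 0.0535
grip_force: 20.0
time: 25.2
ee_pos: [0.4566, 0.4034, 0.2006]
eef_rot: [0.706, 0.708, 0.004, -0.001]
ft_force: [0.4, 0.2, -0.2]
width: 0.0859
grip_force: 0.0
```

Run:
```python
from h import *
import pickle
t0,s0=pickle.load(open("c0.pkl","rb"))
for a,c in((t0,avg("top",3)),(s0,avg("side",3))):
    T=patch(a,.5015,.074,.058,.035,140); I=patch(c,.5015,.074,.058,.08,320)
    m=cv2.matchTemplate(I,T,cv2.TM_CCOEFF_NORMED); _,v,_,l=cv2.minMaxLoc(m); print(v,[(90-l[1])*.5,(90-l[0])*.5],"mm dx,dy")
```

```text
0.6131906509399414 [-45.0, 11.0] mm dx,dy
0.4117327332496643 [-4.0, 5.0] mm dx,dy
```

Run:
```python
from h import *
t=cams.camera("top"); s=cams.camera("side")
cv2.imwrite("pics/v2.png",np.vstack([t["img"][100:400,100:500],s["img"][60:360,130:530]]))
```

```text
(no output)
```

View pics/v2.png

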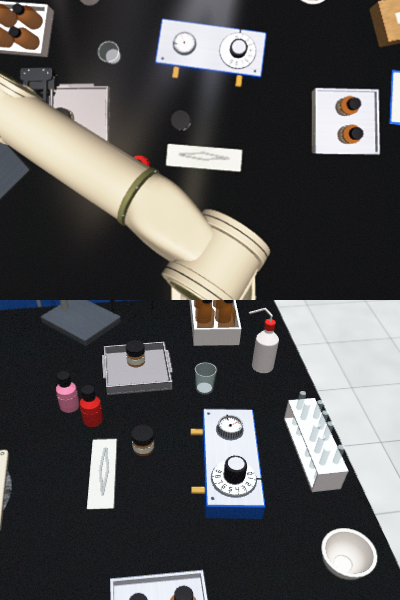

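Jar 1 was knocked: it now stands at about top (280,220), side (273,193). Jar 2 is upright in the carry tray.

Run:
```python
from h import *
import pickle
t0,s0=pickle.load(open("c0.pkl","rb"))
t,s=avg("top",4),avg("side",4)
print(world(t,[(280.5,220)],.058),world(s,[(273,192)],.058))
x,y=world(t,[(280.5,220)],.058)[0][:2]
r=[]
for a,c,f in((t0,t,(.503,.076)),(s0,s,(.5005,.072))):
    T=patch(a,*f,.058,.032,128); I=patch(c,x,y,.058,.07,280)
    m=cv2.matchTemplate(I,T,cv2.TM_CCOEFF_NORMED); _,v,_,l=cv2.minMaxLoc(m); print(v,[x+(76-l[1])*.0005,y+(76-l[0])*.0005])
    p=patch(c,x,y,.058,.05,400);cv2.drawMarker(p,(200,200),(0,255,0),0,14);r.append(p)
cv2.imwrite("pics/j1.png",np.hstack(r))
```

```text
[[0.4463538  0.08506338 0.058     ]] [[0.45066219 0.08471133 0.058     ]]
0.9054239988327026 [np.float64(0.451353799666955), np.float64(0.08756337616833362)]
0.9078506827354431 [np.float64(0.448853799666955), np.float64(0.08256337616833362)]
```

View pics/j1.png

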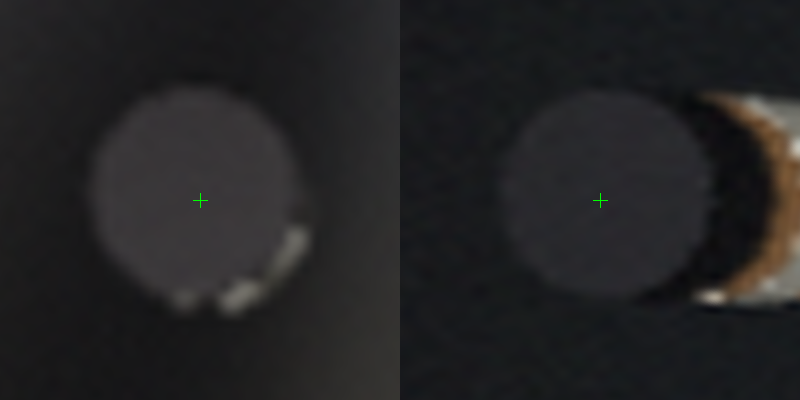

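The lid centres agree: jar 1 is upright at (.4485,.085).

```bash
python3 -m crank '-.15 0 0 0 1;-.2 0 0 0 1;-.2 0 0 0 1;-.2 0 0 0 1;-.2 0 0 0 1;-.2 0 0 0 1;-.2 0 0 0 1;-.2 -.04 0 0 1;-.04 0 0 0 1;0 0 0 0 1'; python3 -m crank '0 0 .1 0 1; 0 0 .2 0 1; 0 0 .2 0 1;0 0 0 0 1;0 0 0 0 1'
```

```text
time: 27.0
ee_pos: [0.4491, 0.0799, 0.1947]
eef_rot: [0.708, 0.706, -0.0, 0.001]
ft_force: [-0.8, 0.7, 0.5]
width: 0.0871
grip_force: 0.0
time: 27.5
ee_pos: [0.4489, 0.083, 0.0953]
eef_rot: [0.706, 0.708, 0.0, -0.001]
ft_force: [0.5, 0.6, -0.2]
width: 0.0876
grip_force: 0.0
```

```bash
python3 -m crank '.01 0 .1 0 1; 0 0 .1 0 1;0 0 .1 0 1;0 0 0 0 1;0 0 0 0 1'; python3 -m crank '0 0 0 0 -1;0 0 0 0 -1;0 0 0 0 -1;0 0 0 0 -1;0 0 0 0 -1;0 0 0 0 -1;0 0 0 0 -1;0 0 0 0 -1'; python3 -m crank '0 0 -.08 0 -1;0 0 -.15 0 -1;0 0 -.2 0 -1;0 0 -.2 0 -1;0 0 -.2 0 -1;0 0 0 0 -1'
```

```text
time: 28.0
ee_pos: [0.4502, 0.084, 0.0364]
eef_rot: [0.707, 0.707, 0.001, 0.001]
ft_force: [0.8, 0.6, -0.1]
width: 0.087
grip_force: 0.0
time: 28.8
ee_pos: [0.4489, 0.0833, 0.0346]
eef_rot: [0.707, 0.707, -0.0, 0.0]
ft_force: [-2.6, 0.2, 4.5]
width: 0.0539
grip_force: 20.0
time: 29.4
ee_pos: [0.4514, 0.084, 0.2051]
eef_rot: [0.707, 0.707, 0.003, 0.003]
ft_force: [0.7, 0.1, -2.1]
width: 0.0535
grip_force: 20.0
```

```bash
python3 -m crank '.15 .04 0 0 -1;.2 0 0 0 -1;.2 0 0 0 -1;.2 0 0 0 -1;.2 0 0 0 -1;.2 0 0 0 -1;.1 0 0 0 -1;.045 0 0 0 -1;0 0 0 0 -1;0 0 0 0 -1'; python3 -m crank '0 0 .1 0 -1;0 0 .2 0 -1;0 0 .2 0 -1;0 0 .15 0 -1;0 0 .08 0 -1;0 0 .02 0 -1;0 0 0 0 -1;0 0 0 0 -1'
```

```text
time: 30.4
ee_pos: [0.4572, 0.341, 0.1999]
eef_rot: [0.707, 0.707, -0.001, 0.0]
ft_force: [0.9, -0.7, -2.6]
width: 0.0537
grip_force: 20.0
time: 31.2
ee_pos: [0.4578, 0.3428, 0.0521]
eef_rot: [0.707, 0.707, 0.001, 0.0]
ft_force: [0.5, 0.4, -1.1]
width: 0.0534
grip_force: 20.0
```

```bash
python3 -m crank '0 0 .02 0 -1;0 0 .02 0 -1;0 0 .01 0 -1;0 0 .005 0 -1;0 0 0 0 -1;0 0 .005 0 -1;0 0 .005 0 -1;0 0 0 0 -1'
```

```text
time: 32.0
ee_pos: [0.457, 0.3425, 0.0393]
eef_rot: [0.707, 0.707, 0.0, 0.001]
ft_force: [-5.7, -7.2, 21.4]
width: 0.0536
grip_force: 20.0
```

```bash
python3 -m crank '0 0 0 0 .8;0 0 0 0 .8;0 0 0 0 .8;0 0 0 0 .8;0 0 -.08 0 .8;0 0 -.15 0 .8;0 0 -.2 0 .8;0 0 -.2 0 1;0 0 -.2 0 1;0 0 0 0 1';python3 -m crank '-.13 .1 0 0 1;-.13 .1 0 0 1;-.13 .1 0 0 1;-.13 .1 0 0 1;-.13 .1 0 0 1;-.13 .1 0 0 1;-.13 .1 0 0 1;-.13 .1 0 0 1;-.13 .1 0 0 1;-.13 .1 0 0 1'; python3 -m crank '-.04 .03 0 0 1;0 0 0 0 1; 0 0 0 0 1'
```

```text
time: 33.0
ee_pos: [0.4582, 0.3447, 0.2101]
eef_rot: [0.707, 0.707, 0.004, 0.001]
ft_force: [0.0, 0.1, 0.0]
width: 0.0863
grip_force: 0.0
time: 34.0
ee_pos: [0.6575, 0.0813, 0.204]
eef_rot: [0.707, 0.707, 0.0, -0.0]
ft_force: [1.3, -0.8, 0.4]
width: 0.0869
grip_force: 0.0
time: 34.3
ee_pos: [0.6622, 0.076, 0.2038]
eef_rot: [0.706, 0.708, 0.0, -0.0]
ft_force: [0.5, 1.1, 0.5]
width: 0.0867
grip_force: 0.0
```

```bash
python3 -m crank '0 0 .1 0 1;0 0 .2 0 1;0 0 .2 0 1;0 0 .15 0 1;0 0 .05 0 1;0 0 .03 0 1;0 0 0 0 1;0 0 0 0 1';python3 -m crank '0 0 0 0 -1;0 0 0 0 -1;0 0 0 0 -1;0 0 0 0 -1;0 0 0 0 -1;0 0 0 0 -1;0 0 0 0 -1' 12; python3 -c "
from h import *
print(read_state()['joint_positions'].round(3).tolist())"
```

```text
time: 35.1
ee_pos: [0.6638, 0.075, 0.0594]
eef_rot: [0.707, 0.707, 0.001, 0.001]
ft_force: [0.9, 0.0, 0.4]
width: 0.087
grip_force: 0.0
time: 35.8
ee_pos: [0.6606, 0.0745, 0.0574]
eef_rot: [0.707, 0.707, -0.002, -0.001]
ft_force: [-11.8, -1.4, 7.9]
width: 0.0595
grip_force: 12.0
[0.349, 0.677, -0.759, 1.483, 0.484, 1.181, -0.487]
```

```bash
python3 -m crank '0 -.012 0 0 -1;0 0 0 .05 -1;0 0 0 .09 -1;0 0 0 .09 -1;0 0 0 .09 -1;0 0 0 .09 -1;0 0 0 .09 -1;0 0 0 .09 -1;0 0 0 .09 -1;0 0 0 .09 -1'; python3 -m crank '0 0 0 .03 -1;0 0 0 0 -1;0 0 0 0 -1'; python3 -m crank '0 0 0 0 1;0 0 0 0 1;0 0 0 0 1;0 0 0 0 1;0 0 -.1 0 1;0 0 -.2 0 1;0 0 -.2 0 1;0 0 -.2 0 1;0 0 -.1 0 1;0 0 0 0 1'
```

```text
time: 36.8
ee_pos: [0.6613, 0.0739, 0.0575]
eef_rot: [0.984, 0.177, 0.001, 0.0]
ft_force: [3.3, -1.3, -3.6]
width: 0.0597
grip_force: 12.0
time: 37.1
ee_pos: [0.6613, 0.0739, 0.0575]
eef_rot: [0.988, 0.157, 0.001, 0.0]
ft_force: [5.1, -1.6, -4.5]
width: 0.0597
grip_force: 12.0
time: 38.1
ee_pos: [0.6619, 0.075, 0.2216]
eef_rot: [0.988, 0.157, 0.003, 0.0]
ft_force: [0.8, -0.4, -0.7]
width: 0.087
grip_force: 0.0
```

```bash
python3 -m crank '-.2 -.065 0 0 1;-.2 -.065 0 0 1;-.2 -.065 0 0 1;-.2 -.065 0 0 1;-.2 -.065 0 0 1;-.2 -.065 0 0 1;0 0 0 0 1'
python3 - <<'E'
from h import *
import pickle
t=avg("top",6); s=avg("side",6); pickle.dump((t,s),open("c1.pkl","wb"))
p=[patch(t,.661,.0745,.067,.036,400),patch(s,.661,.0745,.067,.036,400)]
q=[patch(t,.640,-.0735,.059,.065,200),patch(s,.640,-.0735,.059,.065,200),patch(t,.457,.382,.06,.1,200),patch(t,.439,-.376,.12,.1,200)]
cv2.imwrite("pics/g1.png",np.vstack([np.hstack(p),np.hstack(q)]))
E
```

```text
time: 38.8
ee_pos: [0.404, 0.074, 0.2169]
eef_rot: [0.988, 0.157, -0.001, 0.002]
ft_force: [0.4, 0.9, 0.1]
width: 0.087
grip_force: 0.0
```

View pics/g1.png

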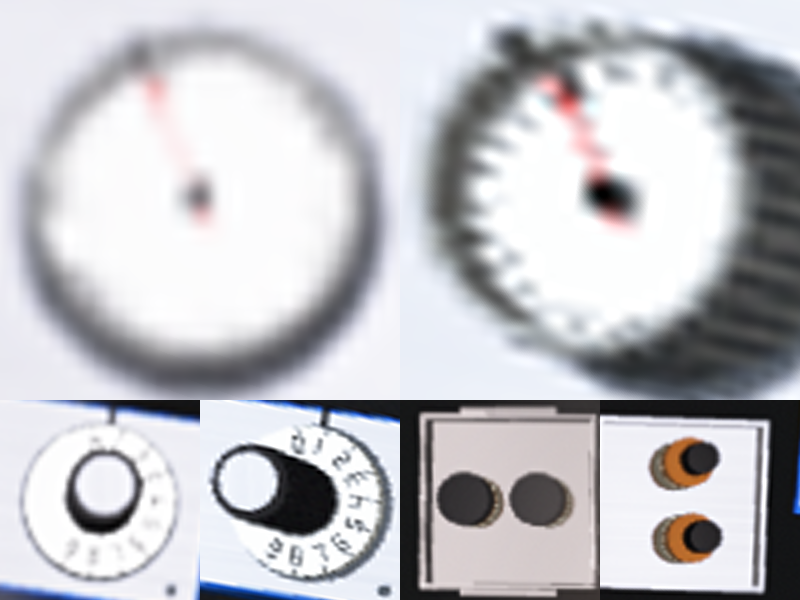

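The bezel turn worked: the needle now runs into the notch in the top view ((152,80) to (140,50)). All bottles and jars stand in their trays. I'll check the needle and zero angles numerically.

Run:
```python
from h import *
import pickle
for f in("c0.pkl","c1.pkl"):
  for nm,c in zip("ts",pickle.load(open(f,"rb"))):
    p=patch(c,.661,.0745,.067,.036,361).astype(float); g=np.linspace(36,-36,361); X,Y=np.meshgrid(g,g,indexing='ij')
    red=np.clip(p[...,2]-(p[...,0]+p[...,1])/2-12,0,None)*(np.hypot(X,Y)<27)
    w=red/red.sum(); mx,my=(w*X).sum(),(w*Y).sum(); C=np.cov(np.vstack([X.ravel(),Y.ravel()]),aweights=w.ravel()); v=np.linalg.eigh(C)[1][:,1]; v*=np.sign(v[0])
    gray=p.max(-1); hub=np.clip(140-gray,0,None)*(np.hypot(X-2,Y)<9); h=hub/max(hub.sum(),1)
    hx,hy=(h*X).sum(),(h*Y).sum()
    print(f,nm,"needle PCA",np.degrees(np.arctan2(v[1],v[0])).round(1),"hub",hx.round(1),hy.round(1),end=" ")
    # darkness vs angle about hub in scale annulus and (top) rim
    for r0,r1 in((17,22),(26,31)):
        out=[]
        for cx,cy in((hx,hy),):
            A=np.arange(-20,125,2.5); D=[]
            for a in A:
                rr=np.linspace(r0,r1,12); i=(36-(cx+rr*np.cos(np.radians(a))))/.2; j=(36-(cy+rr*np.sin(np.radians(a))))/.2
                D.append(255-p[i.round().astype(int).clip(0,360),j.round().astype(int).clip(0,360),2].mean())
            D=np.array(D); k=D.argsort()[::-1][:4]; out.append(A[k].tolist())
        print((r0,r1),out,end=" ")
    print()
```

```text
c0.pkl t needle PCA 21.6 hub 0.6 0.1 (17, 22) [[97.5, 100.0, 95.0, 102.5]] (26, 31) [[95.0, 92.5, 97.5, 90.0]] 
c0.pkl s needle PCA 23.9 hub 0.7 -1.6 (17, 22) [[97.5, 95.0, 100.0, 92.5]] (26, 31) [[42.5, 55.0, 95.0, 52.5]] 
c1.pkl t needle PCA 21.0 hub 0.6 0.1 (17, 22) [[17.5, 20.0, 22.5, 15.0]] (26, 31) [[22.5, 25.0, 122.5, 20.0]] 
c1.pkl s needle PCA 24.1 hub 0.7 -1.6 (17, 22) [[17.5, 20.0, 15.0, 22.5]] (26, 31) [[30.0, 32.5, 27.5, 42.5]]
```

The needle is at about 22.5° and the zero mark about 20–25°, well inside tolerance (7.3°). Next I read the sleeve's setting.

```bash
cat > sl.py <<'E'
from h import *
import pickle,sys
def strip(c,x,y,n=120):
    a=np.radians(-7.7-np.linspace(-36,324,800)); rr=np.linspace(.062,.024,n)[:,None]
    P=np.stack([x+rr*np.cos(a),y+rr*np.sin(a),np.full((n,800),.059)],-1)
    uv=proj(c,P).reshape(n,800,2).astype(np.float32); im=cv2.remap(c["img"],uv[...,0],uv[...,1],cv2.INTER_CUBIC)
    for k in range(10): # ticks every 24 deg clockwise from index
        cv2.line(im,(int((36+24*k)/360*800),0),(int((36+24*k)/360*800),10),(0,0,255),1)
    return im
E
python3 - <<'E'
from sl import *
t,s=pickle.load(open("c1.pkl","rb"))
ims=[strip(t,.640,-.0735),strip(s,.640,-.0735)]
r=[]
for c in(t,s):
    k=4; u=proj(c,[[.64,-.0735,.059]])[0]; im=cv2.resize(c["img"],None,fx=k,fy=k,interpolation=cv2.INTER_CUBIC)
    a=np.linspace(0,2*np.pi,73); P=np.c_[.64+.049*np.cos(a),-.0735+.049*np.sin(a),np.full(73,.059)]
    cv2.polylines(im,[np.int32((proj(c,P)+.5)*k-.5)],True,(0,0,255),1)
    x,y=np.int32(u*k); r.append(im[y-150:y+150,x-200:x+200])
cv2.imwrite("pics/sl1.png",np.vstack(ims+[np.hstack(r)]))
E
```

```text
(no output)
```

View pics/sl1.png

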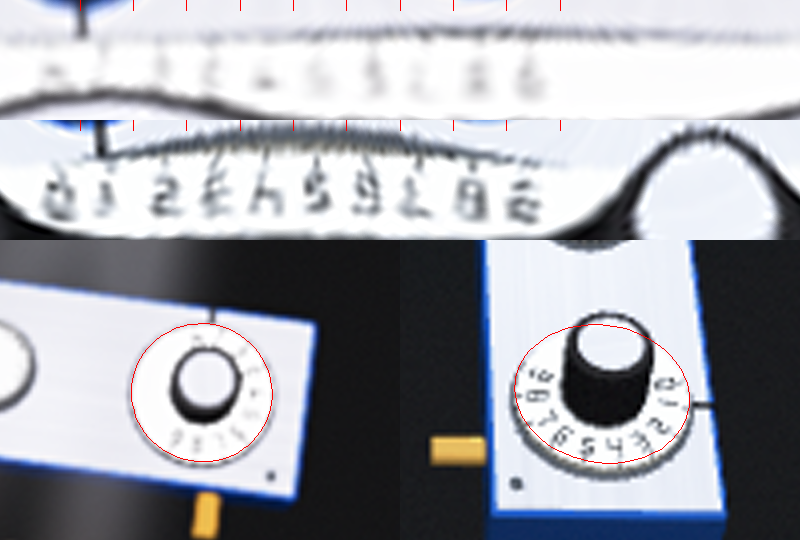

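The top strip shows the index at x = 82 and the 0 at 55, so the sleeve reads about +12° and needs roughly 155° anticlockwise. The skirt circle fits at (.640,-.0735).

```bash
python3 -m crank '.1 .12 0 0 1;.1 .12 0 0 1;.1 .12 0 0 1;.1 .12 0 0 1;.1 .12 0 0 1;.1 .12 0 0 1;.1 .12 0 0 1;.1 .12 0 0 1;.09 .1 0 0 1;0 0 0 0 1'; python3 -m crank '0 0 0 0 1;0 0 0 0 1'; python3 -c "
from h import *
s=read_state();M=R.from_quat(s['eef_rot']).as_matrix();print(M.T@(np.array([.64,-.0735,.072])-s['ee_pos'])/.2,s['joint_positions'].round(2))"
```

```text
time: 40.4
ee_pos: [0.6446, -0.0749, 0.2159]
eef_rot: [0.988, 0.155, -0.001, -0.0]
ft_force: [-1.5, -1.2, -0.1]
width: 0.0871
grip_force: 0.0
time: 40.6
ee_pos: [0.6426, -0.0715, 0.2175]
eef_rot: [0.988, 0.157, -0.0, -0.0]
ft_force: [-0.9, 0.2, 0.0]
width: 0.0868
grip_force: 0.0
[-0.01519172  0.00598294  0.72753446] [ 0.41  0.43 -0.5   1.38  0.2   1.38 -1.35]
```

```bash
python3 -m crank '-.015 .005 .1 0 1;0 0 .2 0 1;0 0 .2 0 1;0 0 .15 0 1;0 0 .05 0 1;0 0 .025 0 1;0 0 0 0 1;0 0 0 0 1';python3 -m crank '0 0 0 0 -1;0 0 0 0 -1;0 0 0 0 -1;0 0 0 0 -1;0 0 0 0 -1;0 0 0 0 -1;0 0 0 0 -1' 25
```

```text
time: 41.4
ee_pos: [0.6415, -0.074, 0.0745]
eef_rot: [0.988, 0.157, 0.001, 0.0]
ft_force: [0.9, -0.2, -0.4]
width: 0.087
grip_force: 0.0
time: 42.1
ee_pos: [0.6405, -0.0744, 0.0725]
eef_rot: [0.988, 0.156, 0.0, 0.0]
ft_force: [-0.0, -0.7, 0.3]
width: 0.0477
grip_force: 25.0
```

```bash
python3 -m crank '0 0 0 -.09 -1;0 0 0 -.09 -1;0 0 0 -.09 -1;0 0 0 -.09 -1;0 0 0 -.09 -1;0 0 0 -.09 -1;0 0 0 -.09 -1;0 0 0 -.09 -1;0 0 0 -.09 -1;0 0 0 -.09 -1'; python3 -m crank '0 0 0 -.09 -1;0 0 0 -.09 -1;0 0 0 -.09 -1;0 0 0 -.09 -1;0 0 0 -.09 -1;0 0 0 -.09 -1;0 0 0 -.09 -1;0 0 0 -.09 -1;0 0 0 -.09 -1;0 0 0 -.02 -1'; python3 -m crank '0 0 0 0 -1;0 0 0 0 -1'; python3 -c "
from h import *
s=read_state();print(R.from_quat(s['eef_rot']).as_euler('xyz',degrees=True).round(1),s['torque'],s['joint_positions'].round(2))"
```

```text
time: 43.1
ee_pos: [0.6386, -0.0732, 0.0725]
eef_rot: [0.647, 0.763, -0.001, -0.002]
ft_force: [-10.4, 2.8, 7.1]
width: 0.0479
grip_force: 25.0
time: 44.1
ee_pos: [0.6372, -0.0747, 0.0724]
eef_rot: [0.053, 0.999, -0.001, -0.004]
ft_force: [-18.6, -1.8, 14.1]
width: 0.0476
grip_force: 25.0
time: 44.3
ee_pos: [0.6373, -0.0747, 0.0725]
eef_rot: [0.055, 0.998, -0.001, -0.004]
ft_force: [-19.4, -2.0, 13.9]
width: 0.0473
grip_force: 25.0
[-179.9   -0.4  173.7] [-0.31587713  3.9662189  -0.04162327] [ 0.73  0.71 -0.98  1.53  0.61  1.24  1.12]
```

```bash
python3 -m crank '0 0 0 0 1;0 0 0 0 1;0 0 0 0 1;0 0 0 0 1;0 0 -.1 0 1;0 0 -.2 0 1;0 0 -.2 0 1;0 0 -.2 0 1;0 0 -.1 0 1;.2 0 0 0 1';python3 -m crank '.2 0 0 0 1;.2 0 0 0 1;.2 0 0 0 1;.2 0 0 0 1;.2 0 0 0 1;0 0 0 0 1'
python3 - <<'E'
from sl import *
t=avg("top",6); s=avg("side",6); pickle.dump((t,s),open("c2.pkl","wb"))
ims=[strip(t,.640,-.0735),strip(s,.640,-.0735)]
q=[patch(t,.640,-.0735,.059,.065,267),patch(s,.640,-.0735,.059,.065,267),patch(s,.661,.0745,.067,.036,266)]
cv2.imwrite("pics/sl2.png",np.vstack(ims+[np.hstack(q)]))
E
```

```text
time: 45.3
ee_pos: [0.6043, -0.0691, 0.2357]
eef_rot: [0.055, 0.998, 0.001, 0.003]
ft_force: [-1.2, -0.4, 0.8]
width: 0.087
grip_force: 0.0
time: 45.9
ee_pos: [0.4286, -0.0521, 0.2372]
eef_rot: [0.053, 0.999, -0.006, -0.004]
ft_force: [0.1, -0.3, 0.8]
width: 0.087
grip_force: 0.0Traceback (most recent call last):
  File "<stdin>", line 5, in <module>
    return _nx.concatenate(arrs, 1, dtype=dtype, casting=casting)
           ~~~~~~~~~~~~~~~^^^^^^^^^^^^^^^^^^^^^^^^^^^^^^^^^^^^^^^
ValueError: all the input array dimensions except for the concatenation axis must match exactly, but along dimension 0, the array at index 0 has size 267 and the array at index 2 has size 266
```

Run:
```python
from sl import *
t,s=pickle.load(open("c2.pkl","rb"))
ims=[strip(t,.640,-.0735),strip(s,.640,-.0735)]
q=[patch(t,.640,-.0735,.059,.065,200),patch(s,.640,-.0735,.059,.065,200),patch(s,.661,.0745,.067,.036,200),patch(t,.661,.0745,.067,.036,200)]
cv2.imwrite("pics/sl2.png",np.vstack(ims+[np.hstack(q)]))
```

```text
(no output)
```

View pics/sl2.png

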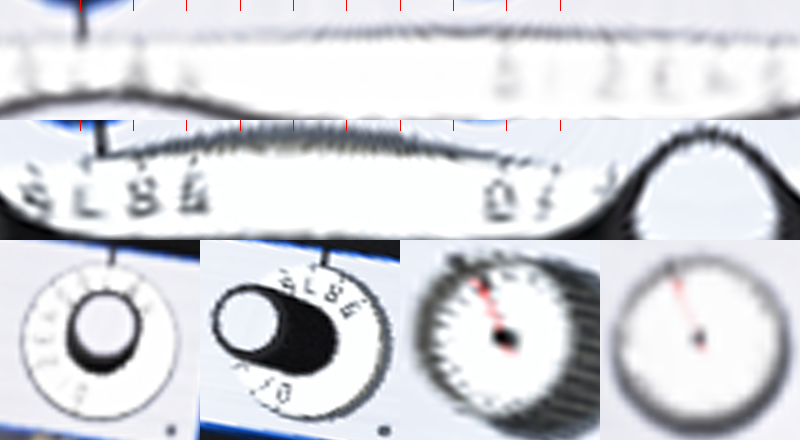

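The 7 stands at the index (top strip: 7 at x = 80, 0 at 507, i.e. 168°). The zero mark is at the needle, and the arm is clear of everything.

```bash
python3 -c "
from bench import workorder
print(workorder.close_job())"
```

```text
the job is handed in; nothing more can be done
None
```

I handed the job in with the gauge bezel zeroed at the needle (within about 5° by my measurements), both tall bottles standing in the heater tray, both jars standing in the carry tray, and the regulator sleeve at 7, turned last; the hand-in gave no verdict.

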